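# Shoot the barrel bolt on the sample board

## Task

The barrel bolt on the plywood sample board is drawn back: lift its handle up out of its notch, slide the bolt gently to the left through the keeper until the handle meets the shoulder of the far notch, then lower the handle right down into that notch and let go. Never force the bolt against its fittings, and leave the padlock, nut and hinge leaf lying where they are.

Things in the scene. Friction and masses are not known exactly. Their poses are not given: they have to be found in the camera images.
- board: Plywood board, 122 x 300 x 18 mm (x, y, z), lying fixed on the counter; origin at the centre of its underside, y along the bolt (it shoots to +y, leftwards), -x towards the robot. On it, in steel: three guide blocks round the bolt, 26 mm wide, tops at z = 0.057, at board y = -0.068, 0.064, 0.104; and before the bolt a notched strip along y, at board x = -0.0125 to -0.0045, top edge z = 0.051.
- home_notch (a point): Home notch in the strip, at the height of the bolt's axis (z = 0.044), board x = -0.0085, y = -0.028: 11 mm wide, floor at z = 0.040. On its right a tall shoulder up to z = 0.074. The far notch, alike, is in a clamped-on catch piece, its centre anywhere 40 to 72 mm to the left: not measured, so see or feel it. Its left side is a tall shoulder up to z = 0.074 that stops the raised handle.
- keeper (a point): Keeper: centre of the leftmost guide block, on the bolt's axis (board x = 0.018, y = 0.104, z = 0.044). The bolt's tip stands 21 mm short of its near face at first and goes through it. When the raised handle bears on the far shoulder it stands 1.5 mm left of the far notch's centre; ease back 0.5 to 2.5 mm and it can be lowered in.
- bolt: Loose steel bolt, about 0.25 kg: a 12 mm rod 225 mm long, sliding (1 to 3 N) and turning in the guides with 1 to 2 mm play. Origin on its axis at the handle (at rest board x = 0.018, z = 0.044), y towards the tip. The handle, an 8 mm bar along its -x, is level in a notch and falls by its own weight; turned up 25 degrees or more it clears the strip; at 30 degrees the shoulders still stop it.
- knob (a point): Centre of the 20 mm steel ball knob ending the handle, 58 mm from the bolt's axis: at rest board x = -0.040, z = 0.044 (26 mm above the board's top), with free room along y for fingers. Pinched from above along y, the ball turns between the pads as it is lifted along the arc about the axis; at 30 degrees it is 29 mm higher and 8 mm nearer the axis.
- padlock: Small brass padlock, 59 x 38 x 13 mm, lying flat beside the right end of the board; a bystander. Origin at the centre of its underside.
- hex_nut_big: Steel hexagon nut 35 x 30 x 16 mm, lying in front of the board; a bystander. Origin at the centre of its underside.
- strap_hinge: Zinc strap hinge leaf 28 x 150 x 11 mm, lying behind the board; a bystander. Origin at the centre of its underside.

How it is judged:
On the way, in this order (a step that is already met when the one before it is completed fails the run):
1. the handle is lifted out of the home notch, the bolt still drawn back (z of knob in the frame of board above 0.064 m and y of bolt in the frame of board below -0.016 m), for 0.1 s.
2. the bolt is slid over to the left with its handle still raised (z of knob in the frame of board above 0.06 m and y of bolt in the frame of board above 0.002 m), for 0.1 s.
At the end, for the whole second after the job is handed in: The bolt has been slid more than 30 mm to the left of its home place and its handle lies down in the far notch on the robot's side, the knob's centre less than 48 mm above the counter (4 mm above the lying height), the bolt at rest and released (y of bolt in the frame of board above 0.002 m and z of knob in the frame of board below 0.048 m and x of knob in the frame of board below -0.03 m and linear speed of bolt below 0.02 m/s and angular speed of bolt below 0.2 rad/s); the robot touches nothing.
It fails at once if the bolt is pressed against the board's fittings with more than 25 N (contact force between bolt and board above 25 N).
It fails at once if a bystander (padlock, nut or hinge leaf) is moved more than 15 mm (distance of any of padlock, hex_nut_big, strap_hinge from where it was at the start of the episode above 0.015 m).
It also fails if it takes over 72 s, if anything falls off the work surface, if the arm or the gripper's body presses on something with over 40 N, if the wrist force passes 120 N, or if a joint passes its speed limit or range.

## Robot

A 6-joint arm with a two-finger parallel gripper is mounted at the origin on the work surface; the furniture and walls round the work are solid. World frame = base frame: x ahead of the robot, y to its left, z up, the work surface at z = 0. Lengths are in m, angles in rad, forces in N, time in s.
With the tool pointing down it reaches from about 0.375 to 0.9 m from the base axis. Payload 3.1 kg.
Tool frame: the origin (TCP) lies at the very end of the fingers, on their centre line; the grasp point (between the pads) lies 19 mm behind it; z points along the fingers, y is the line along which they close (so a half turn about z gives the same grasp; the last joint's range is limited). The gripper opens to 87 mm and grips with 3 to 60 N. Pads are 19 mm wide; open, the fingers measure 117 mm over their backs; the gripper's body (75 mm by 190 mm) begins 51 mm behind the grasp point.
Start: joints at [1.018, 0.527, 1.433, -0, 1.181, -0.178], TCP at [0.228, 0.582, 0.223] pointing down, gripper open.
Joint ranges: [-3.08, 3.08], [-0.75, 2.2], [0.22, 2.44], [-1.43, 4.57], [0, 2.65], [-2.85, 2.85]. Speed limits (rad/s): [2.79, 2.79, 3.14, 3.14, 3.14, 3.14].

## Interface

Orientations are given as a unit quaternion [x, y, z, w].
In Python, from rig import status, viewer, robot gives the robot as it stands.
- The arm moves only by the tool arm_command, never from a script. Its arguments are lists of equal length, an entry for each row: "delta_rot": the turn, a rotation vector about the tool's x, y, z in degrees, a list of three; "delta_pos": the shift along the tool's x, y, z in m, a list of three; "gripper": the closure, from -1 (fully open) to 1 (shut). In form: {"delta_rot": [[rx, ry, rz], ...], "delta_pos": [[dx, dy, dz], ...], "gripper": [gripper, ...]}. A call has 1 to 12 rows; each row is the pose to reach, as a shift and turn from the pose commanded when the call began, along the tool's axes at that moment; what a row does not reach only later rows make up. A row lasts 1/12 s, in which the tool goes at most 41.7 mm and 7.16 degrees, less where a joint would pass 70% of its speed; a pose out of reach is approached as far as the arm can. A call with a gripper value outside its range is refused whole. The fingers move at their own pace and stop on an object; "grip_force" is the grip in N (left out, the last holds). Time passes only in rows, so rows that repeat a pose let the fingers close. It gives the time, the measured TCP pose, the force, the opening and the grip force at its end, in the units of the state.
- status.get_obs(): the state, without advancing time (a new reading comes with each control period).
- viewer.camera(name): name is "scene" or "top"; returns a dict with "pixels" (400x640x3 uint8, blue, green, red), "fx", "fy", "cx", "cy" (pixels), "pose" (4x4, takes a point from camera to world coordinates). Camera axes: x right, y down, z forward; pixel columns grow to the right and rows downward; lengths in m; the calibration is good to about 2 mm. A picture is of the moment at which its call begins. There is no depth.
- robot.hand_in(): hands the job in; it is judged then, once.
The state is a dict: "time": time; "q": joint angles; "joint_velocities": joint speeds; "joint_torque": joint torques, N m; "position": TCP position; "tool_rot": TCP orientation; "ft_force": force on the tool from outside, world axes, zero at the start; "moment": the same for the moment, N m; "grip_width": finger opening in m; "grip_force": force on a finger pad.
Only numpy, scipy, OpenCV 4.12 (cv2) and the standard library are available. Lean on these libraries where they do the work, as an engineer would, in place of code of your own. Each camera call takes 0.05 s, during which the arm holds its last target. There are 200 camera calls.

## Working session

There is one attempt and no reset: what is moved stays moved. The work goes in short steps, Python scripts to look and compute and a tool call to move; the robot and the scene stay as the last step left them, time stands still between calls to the robot, and variables do not carry over. Pictures are saved under pics/ and viewed, at most 10 in all, crops included, and the job is handed in when it is done.

Besides the shell and the picture viewer there is one more tool, called as name(argument=value, ...) on one line, values as JSON. arm_command: Moves the arm, as the interface text tells. Its arguments: {"type":"object","properties":{"delta_rot":{"type":"array","items":{"type":"array","items":{"type":"number"}}},"delta_pos":{"type":"array","items":{"type":"array","items":{"type":"number"}}},"gripper":{"type":"array","items":{"type":"number"}},"grip_force":{"type":"number"}},"required":["delta_rot","delta_pos","gripper"]}

```bash
mkdir -p pics; python3 - <<'E'
from rig import status, viewer
import cv2,numpy as np
for n in("scene","top"):
    c=viewer.camera(n); cv2.imwrite(f"pics/{n}0.png",c["pixels"]); print(n,c["fx"],c["fy"],c["cx"],c["cy"]);print(np.round(c["pose"],4))
o=status.get_obs();print(o)
E
```

```text
scene 449.9108925359049 449.9108925359049 322.287788755724 201.21813369565004
[[ 0.6318 -0.4674  0.6184 -0.0262]
 [-0.7749 -0.3591  0.5202 -0.3139]
 [-0.0211 -0.8079 -0.589   0.5713]
 [ 0.      0.      0.      1.    ]]
top 516.526856719615 516.526856719615 316.10449826286657 203.5870857031174
[[ 0.0143 -0.9986  0.0518  0.4582]
 [-0.9999 -0.0147 -0.009   0.1232]
 [ 0.0097 -0.0517 -0.9986  0.9116]
 [ 0.      0.      0.      1.    ]]
{'time': 0.1, 'q': array([ 1.01845009e+00,  5.28382456e-01,  1.43375393e+00, -3.49588239e-05,
        1.18138091e+00, -1.78470278e-01]), 'joint_velocities': array([-0.00061597, -0.0022076 , -0.00120878,  0.00080058,  0.00037568,
       -0.00133689]), 'joint_torque': array([-4.39518544e-04, -4.40986097e+01, -1.77151966e+01,  6.33848109e-02,
        5.33445622e-02, -4.15309319e-05]), 'position': array([0.22788732, 0.58128031, 0.22167023]), 'tool_rot': array([ 1.85844474e-01,  9.82578702e-01, -9.04565674e-04, -3.28770782e-04]), 'ft_force': array([ 0.55849768,  0.85325765, -0.25588528]), 'moment': array([-0.07172602,  0.01290519,  0.02133569]), 'grip_force': 0.0, 'grip_width': 0.08719865494768626}
```

View pics/top0.png

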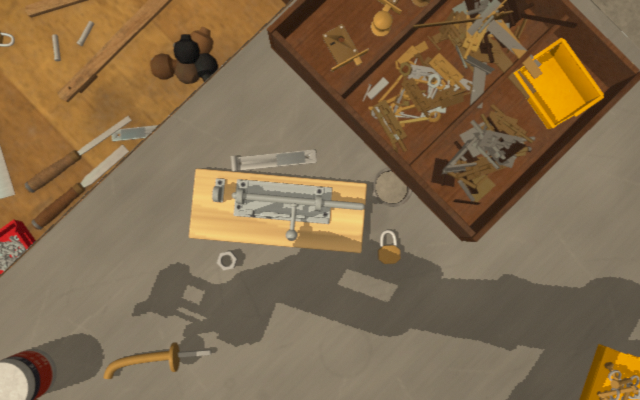

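View pics/scene0.png

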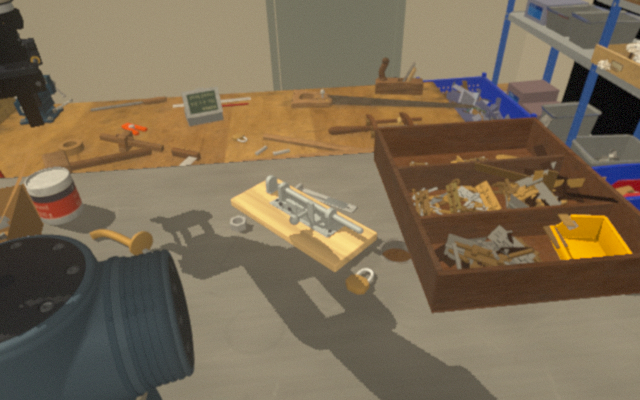

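The top view shows the board with corners at about (196,169), (367,182), (361,251) and (189,237), and the knob at about (292,235). The nut is at (227,260), the padlock at (389,247) and the hinge at (273,159). I'll enlarge both views.

```bash
python3 - <<'E'
import cv2,numpy as np
a=cv2.imread("pics/top0.png")[160:260,180:380]; b=cv2.imread("pics/scene0.png")[165:275,225:385]
cv2.imwrite("pics/c1.png",cv2.resize(a,None,fx=4,fy=4,interpolation=cv2.INTER_CUBIC))
cv2.imwrite("pics/c2.png",cv2.resize(b,None,fx=5,fy=5,interpolation=cv2.INTER_CUBIC))
E
```

```text
(no output)
```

View pics/c1.png

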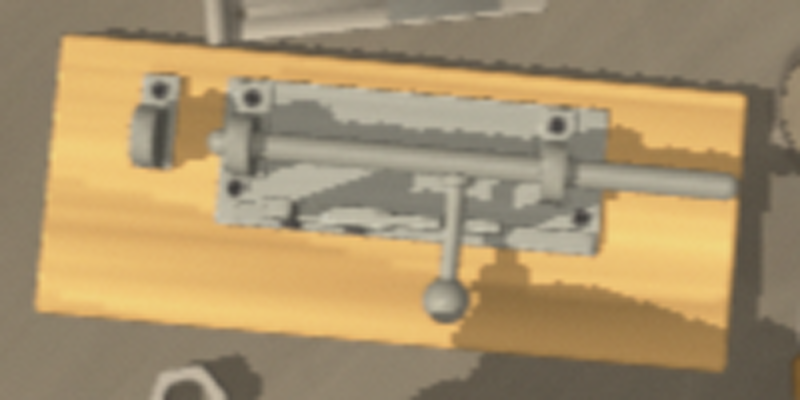

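View pics/c2.png

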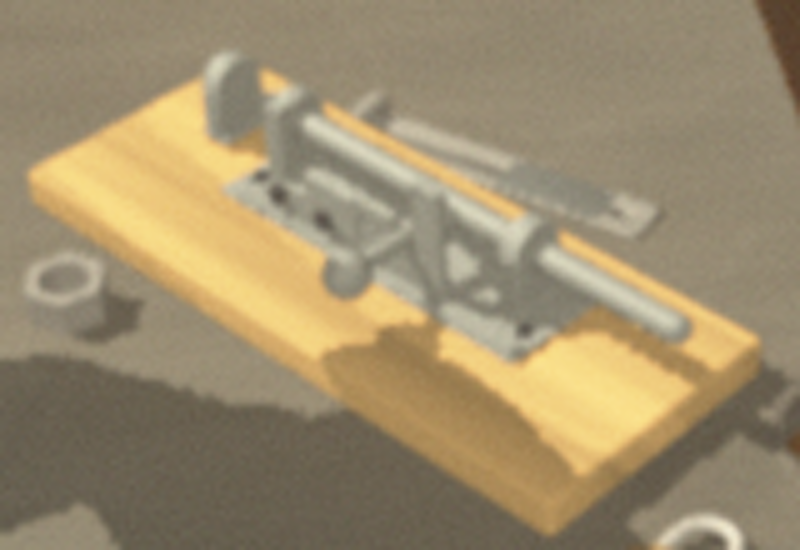

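The top crop shows the board top's corners at (62,35), (747,93), (725,370) and (36,311), and the knob at (446,299). In the scene crop the knob is at (347,275), and the home shoulder stands just to its right.

```bash
cat > h.py <<'E'
import numpy as np, cv2
from rig import status, viewer
def ray(c,p):
    P=np.array(c["pose"]);d=P[:3,:3]@[(p[0]-c["cx"])/c["fx"],(p[1]-c["cy"])/c["fy"],1]
    return P[:3,3],d/np.linalg.norm(d)
def atz(c,p,z):
    o,d=ray(c,p); return o+d*(z-o[2])/d[2]
def tri(rs):
    A=sum(np.eye(3)-np.outer(d,d) for o,d in rs);b=sum((np.eye(3)-np.outer(d,d))@o for o,d in rs)
    return np.linalg.solve(A,b)
E
python3 - <<'E'
from h import *
np.set_printoptions(precision=4,suppress=True)
t=viewer.camera("top");s=viewer.camera("scene")
T=lambda x,y:(180+x/4-.4,160+y/4-.4); S=lambda x,y:(225+x/5-.4,165+y/5-.4)
C=np.array([atz(t,T(*p),.018) for p in[(62,35),(747,93),(725,370),(36,311)]])
print(C, "len",np.linalg.norm(C[0]-C[1]),np.linalg.norm(C[3]-C[2]),np.linalg.norm(C[0]-C[3]),np.linalg.norm(C[1]-C[2]))
m=C.mean(0)
yv=(C[0]-C[1]+C[3]-C[2]);th=np.arctan2(-yv[0],yv[1]);print("centre",m,"yaw",np.degrees(th))
R=np.array([[np.cos(th),-np.sin(th)],[np.sin(th),np.cos(th)]])
print("pred knob",m[:2]+R@[-.04,-.028]," top knob",atz(t,T(446,299),.044)," scene",atz(s,S(347,275),.044)," tri",tri([ray(t,T(446,299)),ray(s,S(347,275))]))
np.savez("board.npz",m=m,th=th)
P=np.array([[-.0085,-.028+d,.051] for d in(0,.040,.072)])
for p in P:
    w=np.r_[m[:2]+R@p[:2],p[2]]; 
    out=[]
    for c in(t,s):
        M=np.linalg.inv(c["pose"]);q=M[:3,:3]@w+M[:3,3];out.append((c["fx"]*q[0]/q[2]+c["cx"],c["fy"]*q[1]/q[2]+c["cy"]))
    a,b=out;print("strip pt",p[1],"c1",(a[0]-180)*4,(a[1]-160)*4,"c2",(b[0]-225)*5,(b[1]-165)*5)
x=np.array([-1,0,0]);from scipy.spatial.transform import Rotation as Ro
print(Ro.from_quat(status.get_obs()["tool_rot"]).as_matrix())
E
```

```text
[[0.5626 0.326  0.018 ]
 [0.5419 0.0284 0.018 ]
 [0.4219 0.0368 0.018 ]
 [0.4431 0.334  0.018 ]] len 0.2982703845279109 0.29793661387611736 0.11983938632367153 0.120335130228429
centre [0.4924 0.1813 0.018 ] yaw -4.033480413543645
pred knob [0.4505 0.1562]  top knob [0.4509 0.1566 0.044 ]  scene [0.4493 0.157  0.044 ]  tri [0.4504 0.1572 0.0432]
strip pt -0.028 c1 451.36447776120053 223.11565850898194 c2 406.8461222720353 219.86648358402093
strip pt 0.012 c1 355.611435639908 214.96674229283485 c2 334.9260380606907 179.19438277545368
strip pt 0.044 c1 278.9750409822343 208.44471912429776 c2 279.9656718524099 148.1133074484262
[[-0.931   0.3651 -0.0007]
 [ 0.3651  0.931  -0.0012]
 [ 0.0002 -0.0013 -1.    ]]
```

arm_command(delta_rot=[[0,0,-5],[0,0,-10],[0,0,-15],[0,0,-17.3],[0,0,-17.3],[0,0,-17.3],[0,0,-17.3],[0,0,-17.3],[0,0,-17.3],[0,0,-17.3],[0,0,-17.3],[0,0,-17.3]], delta_pos=[[-0.03,-0.026,0],[-0.06,-0.052,0],[-0.09,-0.078,0],[-0.12,-0.104,0],[-0.15,-0.13,0],[-0.18,-0.156,0],[-0.21,-0.182,0],[-0.24,-0.208,0],[-0.27,-0.234,0.02],[-0.3,-0.26,0.04],[-0.33,-0.286,0.06],[-0.362,-0.314,0.08]], gripper=[-1,-1,-1,-1,-1,-1,-1,-1,-1,-1,-1,-1], grip_force=8)

```text
time: 1.2
position: [0.4454, 0.1667, 0.1479]
tool_rot: [0.036, 0.999, 0.0, 0.0]
ft_force: [1.2, -0.9, -0.4]
grip_width: 0.0869
grip_force: 0.0
```

arm_command(delta_rot=[[0,0,0],[0,0,0],[0,0,0],[0,0,0]], delta_pos=[[0,0,0],[0,0,0],[0,0,0],[0,0,0]], gripper=[-1,-1,-1,-1])

```text
time: 1.53
position: [0.4444, 0.1692, 0.1488]
tool_rot: [0.035, 0.999, 0.0, 0.0]
ft_force: [-0.0, 0.0, 0.4]
grip_width: 0.0871
grip_force: 0.0
```

```bash
cat > st.py <<'E'
from h import *
from scipy.spatial.transform import Rotation as Ro
np.set_printoptions(precision=4,suppress=True)
o=status.get_obs();R=Ro.from_quat(o["tool_rot"]).as_matrix()
b=np.load("board.npz");th=b["th"];B=np.array([[np.cos(th),-np.sin(th),0],[np.sin(th),np.cos(th),0],[0,0,1]])
m=np.r_[b["m"][:2],0]
print("t",o["time"],"grasp pt in board",B.T@(o["position"]+.019*R[:,2]*-1-m),"f board",B.T@o["ft_force"],"grip",o["grip_width"],o["grip_force"])
print(B.T@R)
E
python3 st.py
```

```text
t 1.5333 grasp pt in board [-0.047  -0.0154  0.1678] f board [-0.0405  0.0405  0.3991] grip 0.08714982632282921 0.0
[[-1.      0.0002  0.0003]
 [ 0.0002  1.      0.0003]
 [-0.0003  0.0003 -1.    ]]
```

arm_command(delta_rot=[[0,0,0],[0,0,0],[0,0,0],[0,0,0],[0,0,0],[0,0,0],[0,0,0],[0,0,0],[0,0,0],[0,0,0]], delta_pos=[[-0.007,-0.0125,0.02],[-0.007,-0.0125,0.04],[-0.007,-0.0125,0.06],[-0.007,-0.0125,0.08],[-0.007,-0.0125,0.095],[-0.007,-0.0125,0.105],[-0.007,-0.0125,0.115],[-0.007,-0.0125,0.122],[-0.007,-0.0125,0.122],[-0.007,-0.0125,0.122]], gripper=[-1,-1,-1,-1,-0.6,-0.3,0,0,0,0])

```text
time: 2.37
position: [0.451, 0.1556, 0.0266]
tool_rot: [0.036, 0.999, 0.0, 0.0]
ft_force: [0.0, -0.4, -0.1]
grip_width: 0.0548
grip_force: 0.0
```

```bash
python3 st.py; python3 - <<'E'
from h import *
for n,y,x in(("scene",slice(165,275),slice(225,385)),("top",slice(160,260),slice(180,380))):
    cv2.imwrite(f"pics/{n}1.png",cv2.resize(viewer.camera(n)["pixels"][y,x],None,fx=4,fy=4,interpolation=cv2.INTER_CUBIC))
E
```

```text
t 2.3667 grasp pt in board [-0.0395 -0.0285  0.0456] f board [ 0.0375 -0.4469 -0.1179] grip 0.05479974184770165 0.0
[[-1.      0.0009  0.0002]
 [ 0.0009  1.      0.    ]
 [-0.0002  0.     -1.    ]]
```

View pics/scene1.png

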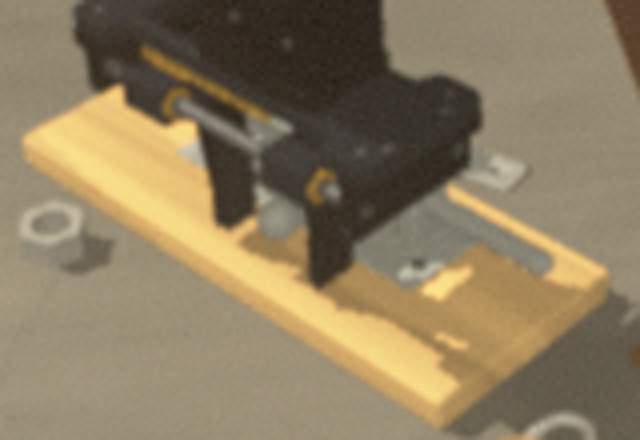

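The knob, at about (278,215), stands between the two fingers, so I'll close on it.

arm_command(delta_rot=[[0,0,0],[0,0,0],[0,0,0],[0,0,0],[0,0,0],[0,0,0],[0,0,0],[0,0,0]], delta_pos=[[0,0,0.001],[0,0,0.001],[0,0,0.001],[0,0,0.001],[0,0,0.001],[0,0,0.001],[0,0,0.001],[0,0,0.001]], gripper=[0.2,0.4,0.55,0.7,0.7,0.7,0.7,0.7], grip_force=8)

```text
time: 3.13
position: [0.451, 0.1553, 0.0254]
tool_rot: [0.036, 0.999, -0.0, 0.0]
ft_force: [0.2, 1.0, 1.8]
grip_width: 0.0191
grip_force: 8.0
```

```bash
python3 st.py
```

```text
t 3.1333 grasp pt in board [-0.0394 -0.0288  0.0444] f board [0.0793 1.0291 1.786 ] grip 0.01907005470676185 8.000057175854636
[[-1.      0.0015  0.0001]
 [ 0.0015  1.     -0.    ]
 [-0.0001 -0.     -1.    ]]
```

arm_command(delta_rot=[[0,0,0],[0,0,0],[0,0,0],[0,0,0],[0,0,0],[0,0,0],[0,0,0],[0,0,0],[0,0,0],[0,0,0],[0,0,0],[0,0,0]], delta_pos=[[0,0,-0.0025],[-0.0002,0,-0.005],[-0.0005,0,-0.0075],[-0.0009,0,-0.01],[-0.0014,0,-0.0125],[-0.002,0,-0.015],[-0.0027,0,-0.0175],[-0.0035,0,-0.02],[-0.0045,0,-0.0225],[-0.0056,0,-0.025],[-0.0068,0,-0.0275],[-0.0078,0,-0.029]], gripper=[0.7,0.7,0.7,0.7,0.7,0.7,0.7,0.7,0.7,0.7,0.7,0.7])

```text
time: 4.13
position: [0.4588, 0.1548, 0.0547]
tool_rot: [0.036, 0.999, 0.0, -0.0]
ft_force: [1.2, -0.9, -1.3]
grip_width: 0.019
grip_force: 8.0
```

arm_command(delta_rot=[[0,0,0],[0,0,0],[0,0,0]], delta_pos=[[0,0,0],[0,0,0],[0,0,0]], gripper=[0.7,0.7,0.7])

```text
time: 4.38
position: [0.4586, 0.1548, 0.0543]
tool_rot: [0.036, 0.999, 0.0, -0.0]
ft_force: [0.0, 0.0, -0.6]
grip_width: 0.0187
grip_force: 8.0
```

```bash
python3 st.py; python3 - <<'E'
from h import *
for n,y,x in(("scene",slice(165,275),slice(225,385)),):
    cv2.imwrite(f"pics/{n}2.png",cv2.resize(viewer.camera(n)["pixels"][y,x],None,fx=4,fy=4,interpolation=cv2.INTER_CUBIC))
E
```

```text
t 4.3833 grasp pt in board [-0.0318 -0.0288  0.0733] f board [ 0.004   0.0091 -0.6428] grip 0.018652836197270217 7.999967336654663
[[-1.      0.0015 -0.0002]
 [ 0.0015  1.      0.    ]
 [ 0.0002  0.     -1.    ]]
```

View pics/scene2.png

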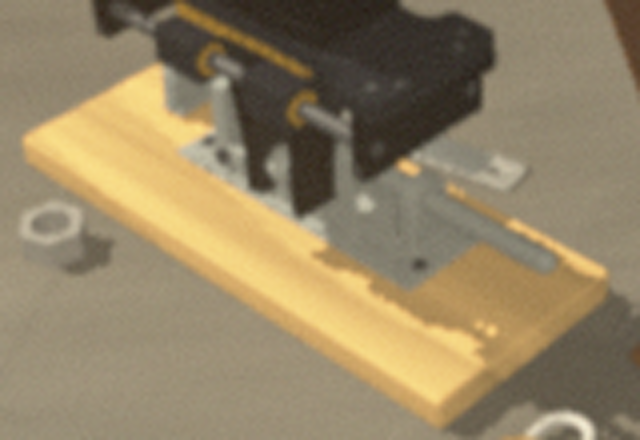

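The handle is raised with the fingers still round the knob, and the far shoulder plate shows at about (228,125). I'll slide the safe first stretch.

arm_command(delta_rot=[[0,0,0],[0,0,0],[0,0,0],[0,0,0],[0,0,0],[0,0,0],[0,0,0],[0,0,0],[0,0,0],[0,0,0],[0,0,0],[0,0,0]], delta_pos=[[0,0.002,0],[0,0.005,0],[0,0.008,0],[0,0.011,0],[0,0.014,0],[0,0.017,0],[0,0.02,0],[0,0.023,0],[0,0.026,0],[0,0.029,0],[0,0.032,0],[0,0.034,0]], gripper=[0.7,0.7,0.7,0.7,0.7,0.7,0.7,0.7,0.7,0.7,0.7,0.7])

```text
time: 5.43
position: [0.4612, 0.1891, 0.0544]
tool_rot: [0.036, 0.999, 0.0, 0.0]
ft_force: [-0.2, -0.7, -0.2]
grip_width: 0.0189
grip_force: 8.0
```

```bash
python3 st.py; python3 - <<'E'
from h import *
for n,y,x in(("scene",slice(165,275),slice(225,385)),("top",slice(160,260),slice(180,380))):
    cv2.imwrite(f"pics/{n}3.png",cv2.resize(viewer.camera(n)["pixels"][y,x],None,fx=4,fy=4,interpolation=cv2.INTER_CUBIC))
E
```

```text
t 5.4333 grasp pt in board [-0.0316  0.0056  0.0734] f board [-0.1375 -0.6917 -0.1534] grip 0.018879077756555143 7.999942749738693
[[-1.      0.0014  0.0001]
 [ 0.0014  1.      0.0001]
 [-0.0001  0.0001 -1.    ]]
```

View pics/scene3.png

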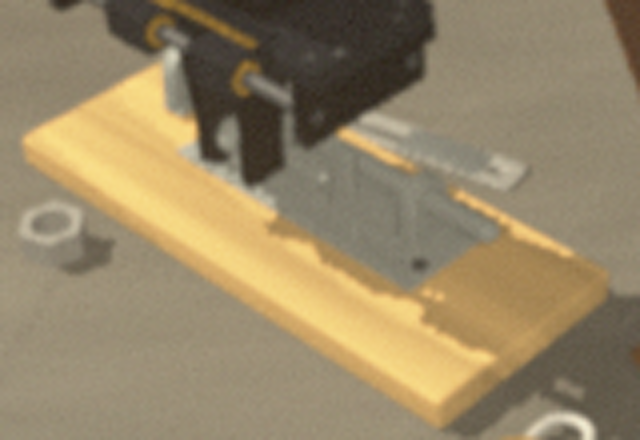

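The bolt follows: its right end moved from (552,262) to (497,232). The plate at (228,125) may in fact be the guide block at y = 0.064, so I'll check the catch in the first pictures.

```bash
python3 - <<'E'
import cv2,numpy as np
def f(n,x0,y0,w,h):
    a=cv2.imread(n)[y0:y0+h,x0:x0+w]; a=cv2.resize(a,None,fx=10,fy=10,interpolation=cv2.INTER_CUBIC)
    g=cv2.cvtColor(a,cv2.COLOR_BGR2GRAY); g=cv2.createCLAHE(3,(4,4)).apply(g)
    for i in range(0,w,5): cv2.putText(g,str(x0+i),(i*10,10),0,.35,255,1)
    return g
a=f("pics/top0.png",230,198,80,24);b=f("pics/scene0.png",270,178,80,34)
cv2.imwrite("pics/z.png",np.vstack([a,b]))
from h import *
t=viewer.camera("top");s=viewer.camera("scene");bd=np.load("board.npz");th=bd["th"];R=np.array([[np.cos(th),-np.sin(th)],[np.sin(th),np.cos(th)]])
def pr(c,p):
    M=np.linalg.inv(c["pose"]);q=M[:3,:3]@np.r_[bd["m"][:2]+R@p[:2],p[2]]+M[:3,3];return np.round([c["fx"]*q[0]/q[2]+c["cx"],c["fy"]*q[1]/q[2]+c["cy"]],1)
for y in(-.0335,.01,.02,.03,.04,.05):
    print(y,"top z51",pr(t,np.array([-.0085,y,.051])),"z74",pr(t,np.array([-.0085,y,.074])),"scene z51",pr(s,np.array([-.0125,y,.051])),"z74",pr(s,np.array([-.0125,y,.074])))
E
```

```text
-0.0335 top z51 [296.1 216.1] z74 [295.7 215.7] scene z51 [306.9 211.1] z74 [306.4 201.3]
0.01 top z51 [270.1 213.8] z74 [269.  213.4] scene z51 [291.2 202.1] z74 [290.5 192.5]
0.02 top z51 [264.1 213.3] z74 [262.8 212.9] scene z51 [287.7 200.1] z74 [286.9 190.6]
0.03 top z51 [258.1 212.8] z74 [256.7 212.3] scene z51 [284.3 198.2] z74 [283.4 188.7]
0.04 top z51 [252.1 212.3] z74 [250.5 211.8] scene z51 [280.9 196.3] z74 [280.  186.7]
0.05 top z51 [246.2 211.8] z74 [244.4 211.3] scene z51 [277.5 194.3] z74 [276.6 184.9]
```

View pics/z.png

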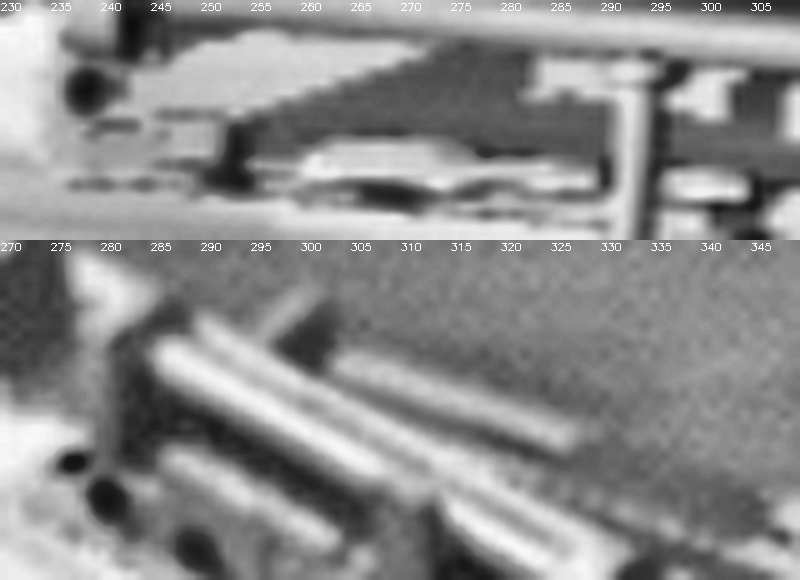

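In the scene crop the strip's top edge ends at u≈285.5, which gives y≈0.026 for the notch's right edge. The top crop shows a dark gap at u≈252–257. The notch centre should therefore be about 0.031–0.037, so sliding to 0.024 is safe, and from there I'll feel for the shoulder.

arm_command(delta_rot=[[0,0,0],[0,0,0],[0,0,0],[0,0,0],[0,0,0],[0,0,0],[0,0,0],[0,0,0],[0,0,0],[0,0,0],[0,0,0],[0,0,0]], delta_pos=[[0,0.0015,0],[0,0.003,0],[0,0.0045,0],[0,0.006,0],[0,0.0075,0],[0,0.009,0],[0,0.0105,0],[0,0.012,0],[0,0.0135,0],[0,0.015,0],[0,0.0165,0],[0,0.018,0]], gripper=[0.7,0.7,0.7,0.7,0.7,0.7,0.7,0.7,0.7,0.7,0.7,0.7], grip_force=6)

```text
time: 6.63
position: [0.4624, 0.2068, 0.0544]
tool_rot: [0.036, 0.999, -0.0, -0.0]
ft_force: [-0.5, 0.3, -0.6]
grip_width: 0.0192
grip_force: 6.0
```

arm_command(delta_rot=[[0,0,0],[0,0,0],[0,0,0],[0,0,0]], delta_pos=[[0,0.0005,0],[0,0.001,0],[0,0.0015,0],[0,0.002,0]], gripper=[0.7,0.7,0.7,0.7])

```text
time: 6.97
position: [0.4626, 0.2086, 0.0544]
tool_rot: [0.036, 0.999, -0.0, 0.0]
ft_force: [-0.2, -0.5, -0.4]
grip_width: 0.0193
grip_force: 6.0
```

```bash
python3 st.py
```

```text
t 6.9667 grasp pt in board [-0.0316  0.0252  0.0734] f board [-0.1193 -0.5275 -0.3803] grip 0.01929762338897083 5.999926775693893
[[-1.      0.0015  0.    ]
 [ 0.0015  1.     -0.    ]
 [-0.     -0.     -1.    ]]
```

arm_command(delta_rot=[[0,0,0],[0,0,0],[0,0,0],[0,0,0],[0,0,0]], delta_pos=[[0,0.0005,0],[0,0.001,0],[0,0.0015,0],[0,0.002,0],[0,0.0025,0]], gripper=[0.7,0.7,0.7,0.7,0.7])

```text
time: 7.38
position: [0.4628, 0.2111, 0.0544]
tool_rot: [0.036, 0.999, -0.0, 0.0]
ft_force: [0.2, -1.1, -0.3]
grip_width: 0.0193
grip_force: 6.0
```

arm_command(delta_rot=[[0,0,0],[0,0,0],[0,0,0],[0,0,0]], delta_pos=[[0,0.0005,0],[0,0.001,0],[0,0.0015,0],[0,0.002,0]], gripper=[0.7,0.7,0.7,0.7])

```text
time: 7.72
position: [0.4629, 0.2132, 0.0544]
tool_rot: [0.036, 0.999, 0.0, 0.0]
ft_force: [-0.3, -0.4, -1.1]
grip_width: 0.0192
grip_force: 6.0
```

arm_command(delta_rot=[[0,0,0],[0,0,0],[0,0,0]], delta_pos=[[0,0.0005,0],[0,0.001,0],[0,0.0015,0]], gripper=[0.7,0.7,0.7])

```text
time: 7.97
position: [0.463, 0.2146, 0.0544]
tool_rot: [0.036, 0.999, -0.0, -0.0]
ft_force: [-0.2, -0.9, -0.2]
grip_width: 0.0189
grip_force: 6.0
```

arm_command(delta_rot=[[0,0,0],[0,0,0],[0,0,0]], delta_pos=[[0,0.0005,0],[0,0.001,0],[0,0.0015,0]], gripper=[0.7,0.7,0.7])

```text
time: 8.22
position: [0.4631, 0.2161, 0.0544]
tool_rot: [0.036, 0.999, -0.0, -0.0]
ft_force: [-0.0, -1.4, -0.5]
grip_width: 0.0191
grip_force: 6.0
```

arm_command(delta_rot=[[0,0,0],[0,0,0],[0,0,0]], delta_pos=[[0,0.0005,0],[0,0.001,0],[0,0.0015,0]], gripper=[0.7,0.7,0.7])

```text
time: 8.47
position: [0.4631, 0.2172, 0.0544]
tool_rot: [0.036, 0.999, -0.0, -0.0]
ft_force: [-2.0, -4.1, -0.3]
grip_width: 0.019
grip_force: 6.0
```

arm_command(delta_rot=[[0,0,0],[0,0,0]], delta_pos=[[0,0.0002,0],[0,0.0004,0]], gripper=[0.7,0.7])

```text
time: 8.63
position: [0.4629, 0.2176, 0.0543]
tool_rot: [0.036, 0.999, -0.0, -0.0]
ft_force: [-0.9, -2.7, -0.5]
grip_width: 0.019
grip_force: 6.0
```

```bash
python3 st.py
```

```text
t 8.6333 grasp pt in board [-0.0319  0.0341  0.0733] f board [-0.696  -2.7441 -0.4642] grip 0.019025228638609618 6.0015857219696045
[[-1.      0.0013 -0.0009]
 [ 0.0013  1.     -0.0008]
 [ 0.0009 -0.0008 -1.    ]]
```

arm_command(delta_rot=[[0,0,0],[0,0,0],[0,0,0]], delta_pos=[[0,0.0003,0],[0,0.0006,0],[0,0.0006,0]], gripper=[0.7,0.7,0.7])

```text
time: 8.88
position: [0.4628, 0.2177, 0.0543]
tool_rot: [0.035, 0.999, -0.001, -0.001]
ft_force: [-0.3, -7.4, -0.4]
grip_width: 0.0194
grip_force: 6.0
```

```bash
python3 st.py
```

```text
t 8.8833 grasp pt in board [-0.032   0.0343  0.0733] f board [ 0.1809 -7.3686 -0.4324] grip 0.019374408659765877 5.999876596033573
[[-1.      0.0006 -0.0012]
 [ 0.0006  1.     -0.0016]
 [ 0.0012 -0.0016 -1.    ]]
```

The shoulder is met: force is 7.4 N and motion has stopped at about 0.0342. I'll ease back about 1.5 mm.

arm_command(delta_rot=[[0,0,0],[0,0,0],[0,0,0],[0,0,0],[0,0,0],[0,0,0]], delta_pos=[[0,-0.0006,0],[0,-0.0012,0],[0,-0.0018,0],[0,-0.0024,0],[0,-0.0025,0],[0,-0.0025,0]], gripper=[0.7,0.7,0.7,0.7,0.7,0.7])

```text
time: 9.38
position: [0.4634, 0.2165, 0.0545]
tool_rot: [0.036, 0.999, 0.0, 0.0]
ft_force: [-0.9, 0.1, -1.0]
grip_width: 0.019
grip_force: 6.0
```

```bash
python3 st.py
```

```text
t 9.3833 grasp pt in board [-0.0313  0.0331  0.0735] f board [-0.8588  0.0866 -1.0416] grip 0.019034621951352318 5.999920517206192
[[-1.      0.0015  0.0008]
 [ 0.0015  1.      0.0006]
 [-0.0008  0.0006 -1.    ]]
```

arm_command(delta_rot=[[0,0,0],[0,0,0],[0,0,0],[0,0,0],[0,0,0],[0,0,0]], delta_pos=[[0.0013,-0.0003,0.0023],[0.0024,-0.0003,0.0045],[0.0034,-0.0003,0.0068],[0.0043,-0.0003,0.0092],[0.005,-0.0003,0.0115],[0.0058,-0.0003,0.014]], gripper=[0.7,0.7,0.7,0.7,0.7,0.7])

```text
time: 9.88
position: [0.4569, 0.2161, 0.0401]
tool_rot: [0.036, 0.999, -0.0, -0.0]
ft_force: [-0.9, 0.0, -0.7]
grip_width: 0.0188
grip_force: 6.0
```

```bash
python3 st.py
```

```text
t 9.8833 grasp pt in board [-0.0378  0.0323  0.0591] f board [-0.9507 -0.022  -0.652 ] grip 0.018795450862583586 5.9999701380729675
[[-1.      0.0014 -0.0007]
 [ 0.0014  1.     -0.0003]
 [ 0.0007 -0.0003 -1.    ]]
```

arm_command(delta_rot=[[0,0,0],[0,0,0],[0,0,0],[0,0,0],[0,0,0],[0,0,0],[0,0,0]], delta_pos=[[0.0006,0,0.0025],[0.0011,0,0.005],[0.0015,0,0.0075],[0.0018,0,0.01],[0.0019,0,0.0125],[0.002,0,0.0147],[0.002,0,0.0147]], gripper=[0.7,0.7,0.7,0.7,0.7,0.7,0.7])

```text
time: 10.47
position: [0.4553, 0.2164, 0.0253]
tool_rot: [0.036, 0.999, -0.0, -0.0]
ft_force: [-0.6, -0.1, 0.2]
grip_width: 0.019
grip_force: 6.0
```

```bash
python3 st.py
```

```text
t 10.4667 grasp pt in board [-0.0394  0.0324  0.0443] f board [-0.6271 -0.186   0.1897] grip 0.01902519889620676 5.99998377263546
[[-1.      0.0015 -0.0003]
 [ 0.0015  1.     -0.0001]
 [ 0.0003 -0.0001 -1.    ]]
```

arm_command(delta_rot=[[0,0,0],[0,0,0],[0,0,0],[0,0,0],[0,0,0],[0,0,0]], delta_pos=[[0,0,0],[0,0,0],[0,0,0],[0,0,0],[0,0,0],[0,0,0]], gripper=[0.4,0.1,-0.2,-0.2,-0.2,-0.2])

```text
time: 10.97
position: [0.4555, 0.2164, 0.0259]
tool_rot: [0.036, 0.999, 0.0, 0.0]
ft_force: [0.4, 0.2, 0.5]
grip_width: 0.0488
grip_force: 0.0
```

arm_command(delta_rot=[[0,0,0],[0,0,0],[0,0,0],[0,0,0],[0,0,0],[0,0,0],[0,0,0],[0,0,0],[0,0,0],[0,0,0]], delta_pos=[[0,0,-0.01],[0,0,-0.025],[0,0,-0.045],[0,0,-0.07],[0.02,0,-0.1],[0.03,0.03,-0.13],[0.03,0.06,-0.16],[0.03,0.09,-0.18],[0.03,0.12,-0.18],[0.03,0.12,-0.18]], gripper=[-0.2,-0.2,-0.2,-0.2,-0.2,-0.2,-0.2,-0.2,-0.2,-0.2])

```text
time: 11.8
position: [0.4359, 0.3436, 0.2091]
tool_rot: [0.034, 0.999, 0.003, 0.004]
ft_force: [0.5, 0.2, 0.9]
grip_width: 0.0521
grip_force: 0.0
```

```bash
python3 - <<'E'
from h import *
a=cv2.resize(viewer.camera("scene")["pixels"][165:275,225:385],(640,440),interpolation=cv2.INTER_CUBIC)[:300]
b=cv2.resize(viewer.camera("top")["pixels"][160:235,200:360],(640,300),interpolation=cv2.INTER_CUBIC)
cv2.imwrite("pics/end.png",np.vstack([a,b]))
E
```

```text
(no output)
```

View pics/end.png

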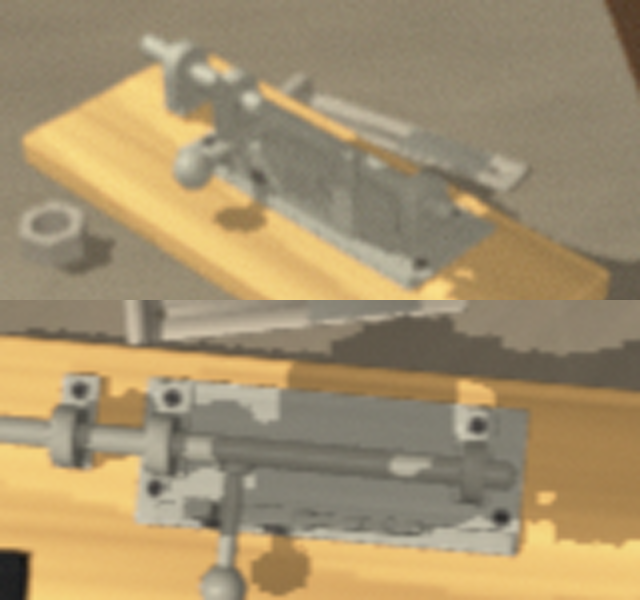

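The bolt now runs through the keeper and the handle appears to lie down in the far notch. The knob is at scene crop (193,167) and top crop (222,284). I'll check its height.

```bash
python3 - <<'E'
from h import *
t=viewer.camera("top");s=viewer.camera("scene");b=np.load("board.npz");th=b["th"]
w=tri([ray(t,(200+55.5-.4,160+71-.4)),ray(s,(225+48.25-.4,165+41.75-.4))]);d=w[:2]-b["m"][:2]
print(w,"board",np.cos(th)*d[0]+np.sin(th)*d[1],-np.sin(th)*d[0]+np.cos(th)*d[1])
E
```

```text
[0.45570914 0.21769086 0.0437825 ] board -0.03911936757098024 0.033727572322360296
```

The knob stands at z≈0.044, x≈-0.039 and y≈0.033, so the handle is down and released.

```bash
python3 -c "
from rig import robot
print(robot.hand_in())"
```

```text
the job is handed in; nothing more can be done
None
```

The bolt was slid about 61 mm left through the keeper, its handle lowered into the far notch (knob measured at z ≈ 0.044 m) and let go, and the job is handed in; the hand-in returned no verdict.

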